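# Open the pin-locked battery cover of a blood analyser

### The arm

A 6-joint arm with a two-finger parallel gripper is mounted at the origin on the work surface. World frame = base frame: x ahead of the robot, y to its left, z up, the work surface at z = 0. Lengths are in m, angles in rad, forces in N, time in s.
With the tool pointing down it reaches from about 0.25 to 0.775 m from the base axis. Payload 4 kg.
Tool frame: the origin (TCP) lies on the centre line of the jaws, within the pads' length; the fingertips stand 25 mm ahead of it and the grasp point (between the pads) lies 6 mm ahead of it; z points along the fingers, y is the line along which they close (so a half turn about z gives the same grasp; the last joint's range is limited). The gripper opens to 94 mm and grips with 3 to 60 N. Pads are 16 mm wide; open, the fingers measure 119 mm over their backs; the gripper's body (75 mm by 177 mm) begins 78 mm behind the grasp point.
Start: joints at [-1.356, 0.087, 1.371, -0, 1.684, -0.103], TCP at [0.172, -0.522, 0.231] pointing down, gripper open.
Joint ranges: [-3.1, 3.1], [-0.76, 2.03], [0.27, 2.55], [-1.08, 4.22], [0.17, 2.65], [-2.57, 2.57]. Speed limits (rad/s): [2.79, 2.79, 3.14, 3.14, 3.14, 3.14].

### API

Orientations are given as [roll, pitch, yaw] about the fixed x, y, z axes, in that order (R = Rz(yaw) Ry(pitch) Rx(roll)).
In Python, from bench import robot, imaging gives the robot as it stands. The module is installed in compiled form; this text tells all that it offers.
- The arm moves only by the tool drive_tool, never from a script. Its argument "series" is a list of rows, each a list of 3 entries, a list of its own where there are three numbers: the finger opening in m, from 0 to 0.094, then the shift along the tool's x, y, z in m, then the turn, a rotation vector about the tool's x, y, z in rad. A call has 1 to 5 rows; each row is the pose to reach, as a shift and turn from the pose commanded when the call began, along the tool's axes at that moment; what a row does not reach only later rows make up. A row lasts 1/8 s, in which the tool goes at most 62.5 mm and 10.7 degrees, less where a joint would pass 70% of its speed; a pose out of reach is approached as far as the arm can. A call with a gripper value outside its range is refused whole. The fingers move at their own pace and stop on an object; the grip force is fixed at half the most. Time passes only in rows, so rows that repeat a pose let the fingers close. It gives the time, the measured TCP pose, the force, the opening and the grip force at its end, in the units of the state.
- robot.get_obs(): the state, without advancing time (a new reading comes with each control period).
- imaging.snapshot(name): name is "scene" or "top" or "wrist"; returns the picture (384x512x3 uint8, red, green, blue); there is no depth.
- imaging.get_calibration(name): a dict with "intrinsics" (3x3 intrinsics, pixels), "position" and "rotation" of the camera in the world. Camera axes: x right, y up, looking along -z (the intrinsics and any distortion apply to the point x, -y, -z); pixel columns grow to the right and rows downward; lengths in m; the calibration is good to about 2 mm. A picture is of the moment at which its call begins: read the wrist's pose just before it. get_calibration takes no time and is no camera call; for the wrist camera it gives the pose at the moment of the call.
- robot.close_job(): hands the job in; it is judged then, once.
The state is a dict: "time": time; "joint_positions": joint angles; "qvel": joint speeds; "joint_torque": joint torques, N m; "tool_pos": TCP position; "ee_rot": TCP orientation; "wrist_force": force on the tool from outside, world axes, zero at the start; "wrist_torque": the same for the moment, N m; "width": finger opening in m; "finger_force": force on a finger pad.
Only numpy, scipy, OpenCV 4.12 (cv2) and the standard library are available. Lean on these libraries where they do the work, as an engineer would, in place of code of your own. Each camera call takes 0.05 s, during which the arm holds its last target. There are 200 camera calls.

### The job

The battery cover of the blood analyser is locked closed: take the pin tool from its stand, press the recessed release button in the cover with the pin and, keeping it held down, slide the cover along its guides until it is fully open. Then let the button come back up so that the catch holds the cover open, and stand the pin tool back upright in its hole in the stand. Work gently, without forcing the button or the cover, and leave the other things on the bench as they are.

Things in the scene. Friction and masses are not known exactly. Their poses are not given: they have to be found in the camera images.
- analyser: White bench-top blood analyser, fixed, 170 (x) x 220 (y) x 62 mm high; origin: centre of its underside, z up. Dark display and keys on the -x half of its top; in the +x half the grey battery cover, 64 (x) x 128 (y) x 12 mm, its top 62 mm above the bench, between two guides. Two chevrons on the cover point the way it slides: to +y, out over the side. Push on it with 25 N at most.
- recess (a point): Centre of the mouth of the release recess, level with the cover's top (62 mm above the bench), moving with the cover; ringed in orange. A round hole 8 mm in diameter with a 1.5 mm bevel; straight down in it, 6 mm below the mouth, the orange button, 5 mm of travel to its stop. Its spring resists with 1.5 N, rising to 5 N at the stop; over 12 N breaks it. Axes as the analyser's.
- cover (a joint): How far the cover has slid open along the analyser's +y, in m: 0 = closed, 0.040 = fully open on its rubber stop. Sliding it takes about 3 N with the button right down; pressed less than 4 mm, the catch blocks it. The catch has pockets at 0, 0.020 (half-way) and 0.040: let up in between, it springs into the next one it reaches. Open, with the button up, it holds the cover.
- tool_center (a point): Pin tool (a pin vice) standing upright, pin down, in its stand; this point is on its axis, half-way up its round aluminium handle, which is 14 mm in diameter and 56 mm long; z runs up the handle to a small red cap. Under the handle, 28 to 32 mm below this point, a dark collar 19 mm in diameter rests on the stand. Mass about 0.1 kg.
- pin_clamp (a point): Centre of the lower end of the tool's brass nose, 44 mm below tool_center along the tool's axis. The nose is 12 mm long, 10 tapering to 7 mm. Out of it comes the round steel pin, 4.5 mm in diameter, clamped firmly but set by hand: it projects 18 to 32 mm below this point, differently each time, so where its tip meets things has to be found by feel. Axes as the tool's.
- stand_hole (a point): Centre of the mouth of the tool's hole in the fixed dark stand, 46 mm above the bench. The hole is 13 mm in diameter with a 2 mm bevel, right through. With the tool standing in it tool_center is 32 mm above this point. The stand is 60 (x) x 124 (y) mm; the hole is 30 mm from its centre to +y, and a fixed marker pen stands up 54 mm from its top, 72 mm to -y of the hole. Axes as the stand's.
- specimen_jar: Specimen jar with a yellow lid, 56 mm in diameter, 65 mm high, loose; origin at the centre of its underside. To be left alone.
- wrap_roll: Brown roll of wrap standing on end, 64 mm in diameter, 50 mm high, loose; origin at the centre of its underside. To be left alone.
- tube_rack: White rack with six capped blood tubes, 50 x 88 mm, 89 mm high, loose; origin at the centre of its underside. To be left alone.
There are look-alikes about, which are no part of the job. What is shaped like the part that bears stand_hole but blue or purple is not meant.

How it is judged:
By the outcome, as a careful person would: the job done as asked, in the order asked, and still so for the second after the job is handed in, with the robot touching nothing.
It also fails if it takes over 58 s, if anything falls off the work surface, if the arm or the gripper's body presses on something with over 40 N, if the wrist force passes 120 N, or if a joint passes its speed limit or range.

## Working session

There is one attempt and no reset: what is moved stays moved. The work goes in short steps, Python scripts to look and compute and a tool call to move; the robot and the scene stay as the last step left them, time stands still between calls to the robot, and variables do not carry over. Pictures are saved under pics/ and viewed, at most 10 in all, crops included, and the job is handed in when it is done.

Besides the shell and the picture viewer there is one more tool, called after ">>>" as name(argument=value, ...) on one line, values as JSON. drive_tool: Moves the arm, as the interface text tells. Its arguments: {"type":"object","properties":{"series":{"type":"array"}},"required":["series"]}

```bash
mkdir -p pics; cat > h.py <<'E'
import numpy as np, cv2
from bench import robot, imaging
def cal(n):
    c=imaging.get_calibration(n); return np.array(c["intrinsics"]),np.array(c["position"]),np.array(c["rotation"]),c
def ray(n,u,v,z,c=None):
    K,p,R,_=c or cal(n)
    d=np.linalg.inv(K)@np.array([u,v,1.0]); d=R@np.array([d[0],-d[1],-d[2]])
    return p+d*(z-p[2])/d[2]
def proj(n,P,c=None):
    K,p,R,_=c or cal(n)
    q=R.T@(np.array(P)-p); q=K@np.array([q[0],-q[1],-q[2]]); return q[:2]/q[2]
def snap(n,f):
    c=cal(n); im=cv2.cvtColor(imaging.snapshot(n),cv2.COLOR_RGB2BGR); cv2.imwrite("pics/"+f,im); return im,c
E
python3 - <<'E'
from h import *
a,c=snap("top","t0.png"); b,d=snap("scene","s0.png")
print(c[3],d[3]); print(robot.get_obs())
cv2.imwrite("pics/tt.png",cv2.resize(a,(800,600),interpolation=cv2.INTER_CUBIC))
cv2.imwrite("pics/ss.png",cv2.resize(b,(800,600),interpolation=cv2.INTER_CUBIC))
E
```

```text
{'intrinsics': array([[413.34449832,   0.        , 256.24941293],
       [  0.        , 413.34449832, 191.86080647],
       [  0.        ,   0.        ,   1.        ]]), 'position': array([0.43328097, 0.09857395, 1.08805265]), 'rotation': array([ 0.05477172,  0.0239647 , -1.59740052])} {'intrinsics': array([[446.7206484 ,   0.        , 252.76666507],
       [  0.        , 446.7206484 , 197.58066107],
       [  0.        ,   0.        ,   1.        ]]), 'position': array([1.19245619, 0.62331126, 0.75918593]), 'rotation': array([ 0.91201   , -0.01084882,  2.23501249])}
{'time': 0.1, 'joint_positions': array([-1.35612552e+00,  8.78570850e-02,  1.37208817e+00,  1.34859556e-05,
        1.68358912e+00, -1.03119303e-01]), 'qvel': array([-0.00069124, -0.00327468, -0.0034627 ,  0.00174057,  0.00035085,
       -0.00097594]), 'joint_torque': array([ 3.27247966e-03, -3.41251588e+01, -3.03301227e+01,  7.20498268e-02,
        3.04691086e-02, -9.66441416e-05]), 'tool_pos': array([ 0.1717529 , -0.52203166,  0.22944188]), 'ee_rot': array([-3.13966263e+00, -2.13205969e-04,  3.17791411e-01]), 'wrist_force': array([ 0.56801804, -0.15258854, -0.04420973]), 'wrist_torque': array([-0.01871267,  0.03744073,  0.01046192]), 'finger_force': 0.0, 'width': 0.09395857136709998}
```

View pics/tt.png

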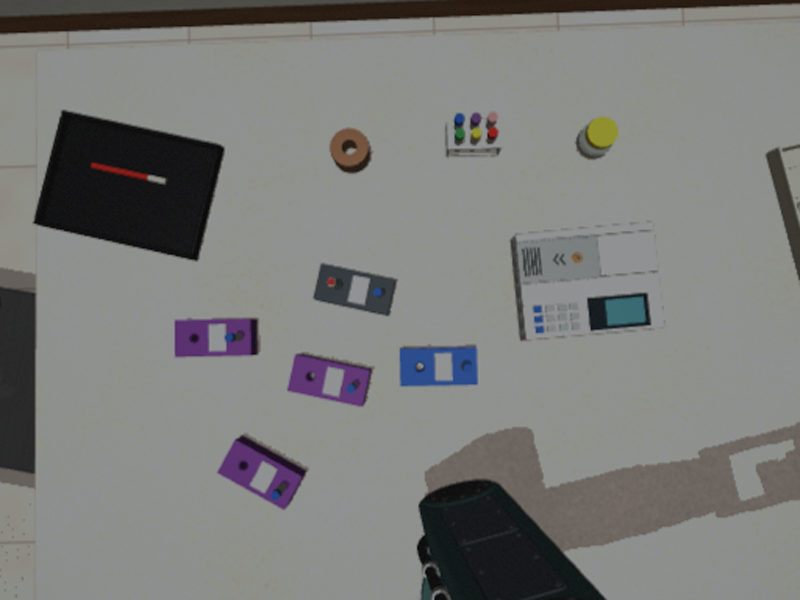

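View pics/ss.png

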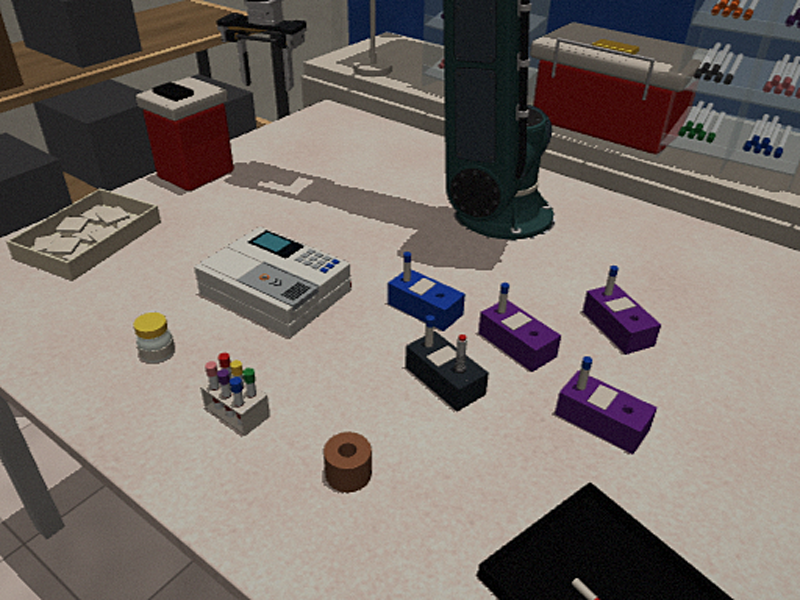

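The top view shows the dark stand at (355,289) with the red-capped tool at (331,283) and its pen at (378,293). The orange recess is at (577,257) with chevrons pointing left (about +y world). Next I'll measure these.

```bash
sed -i 's/np.array(c\["rotation"\]),c/Rotation.from_euler("xyz",c["rotation"]).as_matrix(),c/; 1a from scipy.spatial.transform import Rotation' h.py
cat >> h.py <<'E'
def blobs(im,lo,hi,box=None,amin=6):
    m=cv2.inRange(cv2.cvtColor(im,cv2.COLOR_BGR2HSV),lo,hi)
    if box: k=np.zeros_like(m); x0,y0,x1,y1=box; k[y0:y1,x0:x1]=255; m&=k
    n,l,s,c=cv2.connectedComponentsWithStats(m)
    return [(s[i,4],c[i].round(1)) for i in range(1,n) if s[i,4]>=amin],m
E
python3 - <<'E'
from h import *
a=cv2.imread("pics/t0.png"); b=cv2.imread("pics/s0.png"); ct=cal("top"); cs=cal("scene")
rt,_=blobs(a,(0,100,60),(8,255,255),(195,165,260,205),2); rs,_=blobs(b,(0,100,60),(8,255,255),(280,205,310,230),2)
ot,_=blobs(a,(8,110,80),(22,255,255),(330,145,430,180),2); os_,_=blobs(b,(8,110,80),(22,255,255),(150,165,190,190),2)
print(rt,rs,ot,os_)
def tri(u,v):
    A=ray("top",*u,0,ct);B=ray("scene",*v,0,cs);p,q=ct[1],cs[1];d,e=A-p,B-q
    s=np.linalg.lstsq(np.c_[d,-e],q-p,rcond=None)[0];return p+d*s[0],q+e*s[1]
if rt and rs: print("cap",tri(max(rt)[1] if 0 else rt[0][1],rs[0][1]))
for t in rt: print(ray("top",*t[1],.108,ct))
for t in ot: print("rec",ray("top",*t[1],.062,ct))
for t in os_: print("rec s",ray("scene",*t[1],.062,cs))
# stand outline
hsv=cv2.cvtColor(a,cv2.COLOR_BGR2HSV); m=cv2.inRange(hsv,(0,0,0),(180,140,85)); k=np.zeros_like(m);k[165:205,195:260]=255;m&=k
cn=max(cv2.findContours(cv2.morphologyEx(m,cv2.MORPH_CLOSE,np.ones((9,9))),0,2)[0],key=cv2.contourArea)
bx=cv2.boxPoints(cv2.minAreaRect(cn)); P=np.array([ray("top",*p,.046,ct) for p in bx]);print(P,P.mean(0))
# cover grey + analyser corners
m=cv2.inRange(hsv,(0,0,150),(180,60,255));
cv2.imwrite("pics/cl.png",np.hstack([cv2.resize(a[140:225,320:430],None,fx=4,fy=4,interpolation=cv2.INTER_CUBIC),cv2.resize(a[160:210,190:265],(330,340))]))
E
```

```text
[(np.int32(16), array([211.4, 179.9]))] [(np.int32(17), array([295.5, 215.4]))] [(np.int32(10), array([367.7, 165. ]))] [(np.int32(13), array([168.8, 177. ]))]
cap (array([0.51905433, 0.22663935, 0.10948814]), array([0.51851157, 0.22746431, 0.10954853]))
[0.51918477 0.2268341  0.108     ]
rec [ 0.54914912 -0.15643095  0.062     ]
rec s [ 0.54946833 -0.1585527   0.062     ]
[[0.49669526 0.26384265 0.046     ]
 [0.55471782 0.25032143 0.046     ]
 [0.52511309 0.12838741 0.046     ]
 [0.46741335 0.14218867 0.046     ]] [0.51098488 0.19618504 0.046     ]
```

View pics/cl.png

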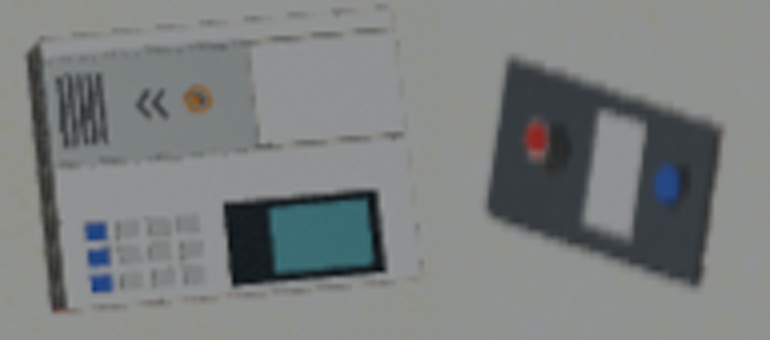

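```bash
python3 - <<'E'
from h import *
ct=cal("top")
for A,B in [((62,165),(405,133)),((50,62),(390,30)),((203,100),(152,104)),((50,312),(420,278))]:
    f=lambda q:ray("top",320+q[0]/4,140+q[1]/4,.062,ct)
    d=f(A)-f(B); 
    print(np.degrees(np.arctan2(-d[0],d[1])))
o=robot.get_obs(); R=Rotation.from_euler("xyz",o["ee_rot"]).as_matrix(); print(R.round(4))
print(R.T@(np.array([.519,.227,.19])-o["tool_pos"]))
E
```

```text
3.729078545233657
3.708288918056239
-177.15782628710662
3.7438020173503137
[[ 9.499e-01  3.125e-01 -4.000e-04]
 [ 3.125e-01 -9.499e-01  1.900e-03]
 [ 2.000e-04 -1.900e-03 -1.000e+00]]
[ 0.56390069 -0.60294449  0.04072588]
```

>>> drive_tool(series=[[0.04,[0.0376,-0.0402,0.0],[0,0,0]],[0.04,[0.0752,-0.0804,0.0],[0,0,0]],[0.04,[0.1128,-0.1206,0.0],[0,0,0]],[0.04,[0.1504,-0.1608,0.0],[0,0,0]],[0.04,[0.188,-0.201,0.0],[0,0,0]]])

```text
time: 0.72
tool_pos: [0.2879, -0.271, 0.23]
ee_rot: [-3.141, -0.0, 0.317]
wrist_force: [0.5, -0.0, 0.5]
width: 0.0475
finger_force: 0.0
```

>>> drive_tool(series=[[0.04,[0.0376,-0.0402,0.0],[0,0,0]],[0.04,[0.0752,-0.0804,0.0],[0,0,0]],[0.04,[0.1128,-0.1206,0.0],[0,0,0]],[0.04,[0.1504,-0.1608,0.0],[0,0,0]],[0.04,[0.188,-0.201,0.0],[0,0,0]]])

```text
time: 1.35
tool_pos: [0.4036, -0.0213, 0.2302]
ee_rot: [3.141, 0.0, 0.318]
wrist_force: [-0.5, -0.6, 0.4]
width: 0.0397
finger_force: 0.0
```

>>> drive_tool(series=[[0.04,[0.0376,-0.0402,0.008],[0,0,0.08]],[0.04,[0.0752,-0.0804,0.016],[0,0,0.16]],[0.04,[0.1128,-0.1206,0.024],[0,0,0.253]],[0.04,[0.1504,-0.1608,0.032],[0,0,0.253]],[0.04,[0.188,-0.201,0.04],[0,0,0.253]]])

```text
time: 1.98
tool_pos: [0.5195, 0.2283, 0.1896]
ee_rot: [3.141, 0.001, 0.065]
wrist_force: [1.5, -0.7, 0.1]
width: 0.0401
finger_force: 0.0
```

```bash
python3 - <<'E'
from h import *
w,c=snap("wrist","w1.png"); o=robot.get_obs(); print(o["tool_pos"],o["ee_rot"],o["joint_positions"],o["width"],c[3])
print(blobs(w,(0,100,60),(8,255,255))[0])
ct=cal("top"); t,_=snap("top","t1.png")
E
```

```text
[0.52049865 0.23376515 0.18669331] [-3.13738644e+00  2.43274284e-03  6.94479212e-02] [0.32007633 0.14584301 1.39265748 0.0046808  1.60440533 1.82158407] 0.03993707042561107 {'intrinsics': array([[304.24818326,   0.        , 256.27338934],
       [  0.        , 304.24818326, 187.64601328],
       [  0.        ,   0.        ,   1.        ]]), 'position': array([0.59554357, 0.23329746, 0.3432195 ]), 'rotation': array([-2.66377274e-01,  7.44144085e-04, -1.50600024e+00])}
[(np.int32(148), array([257.4, 205.4]))]
```

View pics/w1.png

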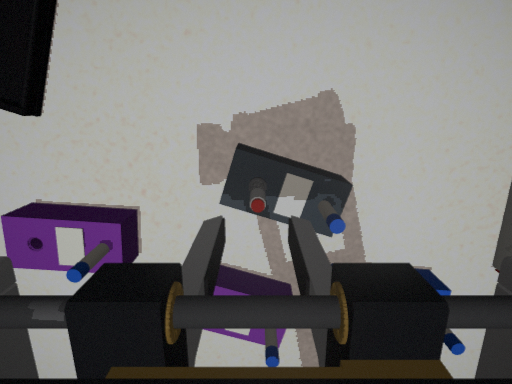

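The wrist view shows the red cap between the fingers' planes at (257,205), but the arm was still settling. I'll settle and re-measure.

>>> drive_tool(series=[[0.04,[0,0,0],[0,0,0]],[0.04,[0,0,0],[0,0,0]]])

```text
time: 2.33
tool_pos: [0.519, 0.2254, 0.1909]
ee_rot: [3.141, -0.0, 0.064]
wrist_force: [-0.3, 0.2, 0.1]
width: 0.04
finger_force: 0.0
```

```bash
python3 - <<'E'
from h import *
w,c=snap("wrist","w2.png"); o=robot.get_obs(); print(o["tool_pos"],o["ee_rot"],o["wrist_force"])
b=blobs(w,(0,100,60),(8,255,255))[0]; print(b)
P=ray("wrist",*b[0][1],.1095,c); print(P)
R=Rotation.from_euler("xyz",o["ee_rot"]).as_matrix(); print(R.T@(P-o["tool_pos"]))
E
```

```text
[0.51906975 0.22537087 0.19115891] [ 3.14145700e+00 -9.63906265e-04  6.31718573e-02] [ 0.08980176 -0.10136292  0.20900555]
[(np.int32(143), array([254. , 204.1]))]
[0.51721357 0.22746491 0.1095    ]
[-0.001799   -0.00221813  0.08165691]
```

>>> drive_tool(series=[[0.04,[-0.001,-0.0015,0.03],[0,0,0]],[0.04,[-0.001,-0.0015,0.06],[0,0,0]],[0.04,[-0.001,-0.0015,0.085],[0,0,0]],[0.04,[-0.001,-0.0015,0.107],[0,0,0]],[0.04,[-0.001,-0.0015,0.107],[0,0,0]]])

```text
time: 3.0
tool_pos: [0.5167, 0.2265, 0.0821]
ee_rot: [3.141, 0.003, 0.063]
wrist_force: [-0.3, -0.3, -0.3]
width: 0.04
finger_force: 0.0
```

>>> drive_tool(series=[[0.028,[0,0,0],[0,0,0]],[0.02,[0,0,0],[0,0,0]],[0.01,[0,0,0],[0,0,0]],[0.01,[0,0,0],[0,0,0]],[0.01,[0,0,0],[0,0,0]]])

```text
time: 3.62
tool_pos: [0.5188, 0.2281, 0.0846]
ee_rot: [-3.142, -0.002, 0.065]
wrist_force: [0.2, -1.7, 4.9]
width: 0.0135
finger_force: 30.0
```

```bash
python3 - <<'E'
from h import *
for i in range(2):
  w,c=snap("wrist","w3.png"); o=robot.get_obs(); print(o["tool_pos"],o["ee_rot"],o["wrist_force"],o["wrist_torque"])
E
```

```text
[0.51877707 0.22804997 0.08464072] [-3.14156113e+00 -1.97236447e-03  6.48404345e-02] [-0.04196441 -1.11175939  5.65958517] [-0.16815408  0.12731506  0.04491201]
[0.51876453 0.22806201 0.08463557] [-3.14155600e+00 -1.93349274e-03  6.48325998e-02] [-0.15179718 -1.3730177   5.77512438] [-0.1955926   0.09606623  0.04302557]
```

>>> drive_tool(series=[[0.01,[0,0,-0.01],[0,0,0]],[0.01,[0,0,-0.03],[0,0,0]],[0.01,[0,0,-0.06],[0,0,0]],[0.01,[0,0,-0.09],[0,0,0]],[0.01,[0,0,-0.12],[0,0,0]]])

```text
time: 4.35
tool_pos: [0.5176, 0.2281, 0.2038]
ee_rot: [3.142, 0.002, 0.065]
wrist_force: [-0.8, 0.1, -1.2]
width: 0.0133
finger_force: 30.0
```

>>> drive_tool(series=[[0.01,[0,0,0],[0,0,0]],[0.01,[0,0,0],[0,0,0]],[0.01,[0,0,0],[0,0,0]]])

```text
time: 4.72
tool_pos: [0.5171, 0.2277, 0.2011]
ee_rot: [3.141, 0.004, 0.065]
wrist_force: [-0.9, 0.4, -1.8]
width: 0.0133
finger_force: 30.0
```

```bash
python3 - <<'E'
from h import *
w,c=snap("wrist","w4.png"); o=robot.get_obs(); print(o["tool_pos"],o["ee_rot"],o["wrist_force"],o["width"])
b=blobs(w,(0,100,60),(8,255,255))[0]; print(b)
R=Rotation.from_euler("xyz",o["ee_rot"]).as_matrix()
for z in (.0255,.0275): print(R.T@(ray("wrist",*max(b,key=lambda t:t[0])[1],o["tool_pos"][2]+z,c)-o["tool_pos"]))
t,ct=snap("top","t4.png"); s,cs=snap("scene","s4.png")
ot,_=blobs(t,(8,110,80),(22,255,255),(330,145,430,180),2); print(ot,ray("top",*ot[0][1],.062,ct))
T=proj("scene",o["tool_pos"]-[0,0,.04],cs).astype(int);print(T)
cv2.imwrite("pics/s4c.png",np.hstack([cv2.resize(s[T[1]-50:T[1]+50,T[0]-50:T[0]+50],(500,500)),cv2.resize(w[100:384,156:356],(290,500))[:, :290]]))
E
```

```text
[0.51726212 0.22771992 0.20134223] [3.14062082 0.00359808 0.0647845 ] [-0.22152374  0.2368947  -0.54852613] 0.013549839081626568
[(np.int32(414), array([256.3, 272.8]))]
[-0.00041793 -0.00015482 -0.02549882]
[ 0.00078068 -0.00015216 -0.02750315]
[(np.int32(10), array([367.7, 165. ]))] [ 0.54914912 -0.15643095  0.062     ]
[297 197]
```

View pics/s4c.png

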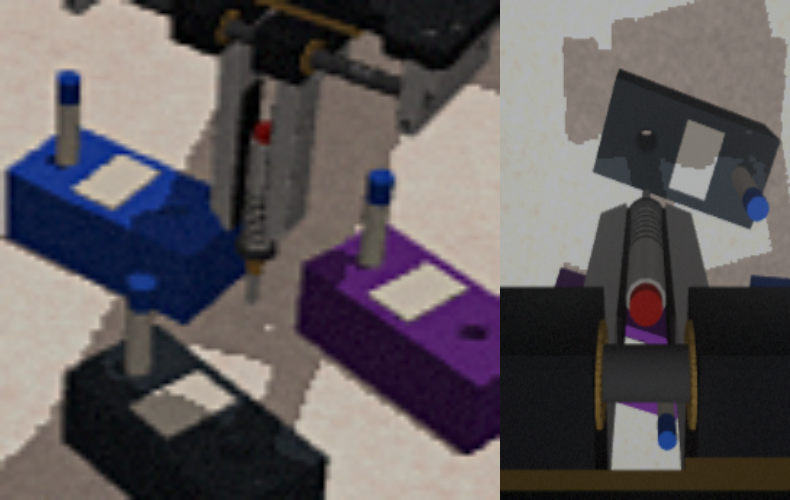

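The tool is held upright between the fingers, with the pin visible below the nose, and the recess and hole are in clear view. Moving above the recess.

>>> drive_tool(series=[[0.01,[0,0.03,0],[0,0,0]],[0.01,[0.002,0.08,0],[0,0,0]],[0.01,[0.003,0.13,0],[0,0,0]],[0.01,[0.004,0.18,0],[0,0,0]],[0.01,[0.005,0.23,0],[0,0,0]]])

```text
time: 5.5
tool_pos: [0.5378, -0.0027, 0.2031]
ee_rot: [-3.142, 0.0, 0.065]
wrist_force: [0.3, 0.7, -0.8]
width: 0.0138
finger_force: 30.0
```

>>> drive_tool(series=[[0.01,[0.0,0.05,0],[0,0,0]],[0.01,[0.0,0.1,0],[0,0,0]],[0.01,[0.001,0.14,0],[0,0,0]],[0.01,[0.001,0.156,0],[0,0,0]],[0.01,[0.001,0.156,0],[0,0,0]]])

```text
time: 6.12
tool_pos: [0.5489, -0.157, 0.203]
ee_rot: [-3.141, 0.001, 0.064]
wrist_force: [1.3, 0.2, -1.4]
width: 0.0136
finger_force: 30.0
```

>>> drive_tool(series=[[0.01,[0,0,0],[0,0,0]],[0.01,[0,0,0],[0,0,0]],[0.01,[0,0,0],[0,0,0]],[0.01,[0,0,0],[0,0,0]]])

```text
time: 6.62
tool_pos: [0.5491, -0.1562, 0.2036]
ee_rot: [3.141, -0.0, 0.066]
wrist_force: [-0.0, 0.6, -0.7]
width: 0.0136
finger_force: 30.0
```

```bash
cat > rec.py <<'E'
from h import *
import sys
w,c=snap("wrist",sys.argv[1]); o=robot.get_obs(); print(o["tool_pos"],o["ee_rot"],o["wrist_force"])
b,m=blobs(w,(8,110,80),(22,255,255)); R=Rotation.from_euler("xyz",o["ee_rot"]).as_matrix()
for n,p in b:
    P=ray("wrist",*p,.062,c); 
    if np.hypot(*(P-o["tool_pos"])[:2])<.06: print(n,p,P,R.T@(P-o["tool_pos"]))
E
python3 rec.py w5.png
```

```text
[ 0.5491148  -0.15646062  0.20358435] [ 3.14141296e+00 -1.38033995e-04  6.53666444e-02] [ 0.05252964 -0.68928112 -1.4567011 ]
100 [259.8 184.8] [ 0.54813366 -0.15950325  0.062     ] [-0.00119733  0.0029466   0.14158472]
36 [259.7 183.6] [ 0.54936736 -0.15931832  0.062     ] [4.58143321e-05 2.84264642e-03 1.41584872e-01]
```

View pics/w5.png

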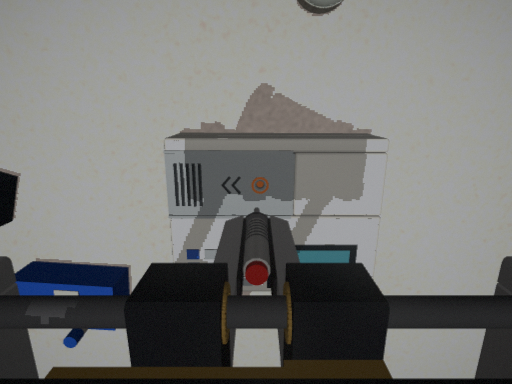

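The recess ring is centred at (260,185), just beyond the pin at (257,212). I'll calibrate the wrist-view bias with the known stand hole in w4, which has the same geometry.

```bash
python3 - <<'E'
from h import *
w=cv2.imread("pics/w4.png"); g=cv2.cvtColor(w,cv2.COLOR_BGR2GRAY)
print(g[166:192,244:270:1])
# camera in TCP frame from current pose
o=robot.get_obs(); K,p,R,_=cal("wrist"); Rt=Rotation.from_euler("xyz",o["ee_rot"]).as_matrix()
r=Rt.T@(p-o["tool_pos"]); Rc=Rt.T@R
R4=Rotation.from_euler("xyz",[3.14062082,.00359808,.0647845]).as_matrix(); p4=np.array([.51726212,.22771992,.20134223])
c4=(K,p4+R4@r,R4@Rc,None)
for uv in [(256,177.8),(256,176.8),(256,178.8)]: print(ray("wrist",*uv,.046,c4))
print("expected px of (.5186,.228,.046):",proj("wrist",(.5186,.228,.046),c4))
E
```

```text
[[ 42  42  42  42  43  40  42  42  42  44  42  42  43  42  42  41  43  41
   41  39  43  44  42  40  40  42]
 [ 40  42  43  41  41  42  40  44  43  42  41  42  41  38  38  41  41  42
   40  43  40  41  42  44  38  41]
 [ 42  40  42  43  41  40  43  44  41  42  43  42  41  46  41  41  43  41
   42  42  42  41  43  42  42  39]
 [ 42  42  43  45  41  42  40  40  42  40  43  40  41  43  40  41  41  43
   40  42  43  42  42  41  44  42]
 [ 43  42  45  43  43  43  41  42  41  42  43  40  42  41  42  43  41  43
   40  41  43  41  38  42  41  41]
 [ 43  41  44  41  42  38  41  42  42  43  43  42  40  43  40  44  41  43
   41  42  40  39  43  42  43  41]
 [ 41  42  43  44  43  38  43  43  41  42  41  40  37  39  42  40  40  41
   38  40  42  39  41  38  39  40]
 [ 43  41  41  42  44  44  40  42  40  36  32  34  37  36  31  33  41  40
   40  45  41  41  43  39  42  44]
 [ 42  44  43  44  43  42  42  39  37  46  73  85 116 108  94  88  49  35
   37  40  41  42  41  38  40  42]
 [ 41  40  43  44  43  42  39  36  31  55 103 120 122 121 119 112  63  29
   34  38  39  39  40  40  40  42]
 [ 42  45 
[... 1201 characters left out ...]
3  42  45  43  40  40  40  39  39  39  38  34  37  39  41  40
   39  42  40  43  42  39  42  39]
 [ 41  43  40  44  39  41  41  40  43  41  41  41  41  40  38  41  42  40
   39  43  41  41  39  39  42  40]
 [ 42  44  43  40  43  41  41  40  45  42  42  41  40  42  42  40  40  43
   42  40  42  43  41  42  40  43]
 [ 45  43  42  39  41  45  41  39  41  41  41  39  40  39  41  37  40  39
   40  38  39  42  48  59  58  57]
 [ 42  41  41  40  43  43  41  44  42  43  40  43  43  42  43  38  40  41
   39  39  43  41  46  61  61  54]]
[0.51938323 0.2284462  0.046     ]
[0.52045288 0.22851503 0.046     ]
[0.51831165 0.22837725 0.046     ]
expected px of (.5186,.228,.046): [256.3782961  178.55487721]
```

>>> drive_tool(series=[[0.01,[-0.0004,0.0025,0.02],[0,0,0]],[0.01,[-0.0004,0.0025,0.04],[0,0,0]],[0.01,[-0.0004,0.0025,0.048],[0,0,0]],[0.01,[-0.0004,0.0025,0.048],[0,0,0]],[0.01,[-0.0004,0.0025,0.048],[0,0,0]]])

```text
time: 7.3
tool_pos: [0.5494, -0.1595, 0.1566]
ee_rot: [3.141, -0.002, 0.065]
wrist_force: [0.6, 0.3, -0.9]
width: 0.0134
finger_force: 30.0
```

```bash
python3 rec.py w6.png; python3 - <<'E'
from h import *
w=cv2.imread("pics/w6.png"); s,c=snap("scene","s6.png"); T=proj("scene",(.549,-.159,.09),c).astype(int); print(T)
cv2.imwrite("pics/w6c.png",np.hstack([cv2.resize(w[160:280,200:320],(400,400),interpolation=cv2.INTER_CUBIC),cv2.resize(s[T[1]-30:T[1]+30,T[0]-30:T[0]+30],(400,400),interpolation=cv2.INTER_CUBIC)]))
E
```

```text
[ 0.54943928 -0.15955546  0.15668745] [ 3.14060616e+00 -1.89089071e-03  6.48082789e-02] [ 0.43306395 -0.71555864 -0.99604952]
130 [256.6 198.6] [ 0.54844417 -0.15961805  0.062     ] [-1.17611643e-03 -9.53992364e-05  9.46853449e-02]
45 [256.4 197.3] [ 0.54959065 -0.15937271  0.062     ] [-1.61524909e-05 -2.65980488e-04  9.46873700e-02]
[167 168]
```

View pics/w6c.png

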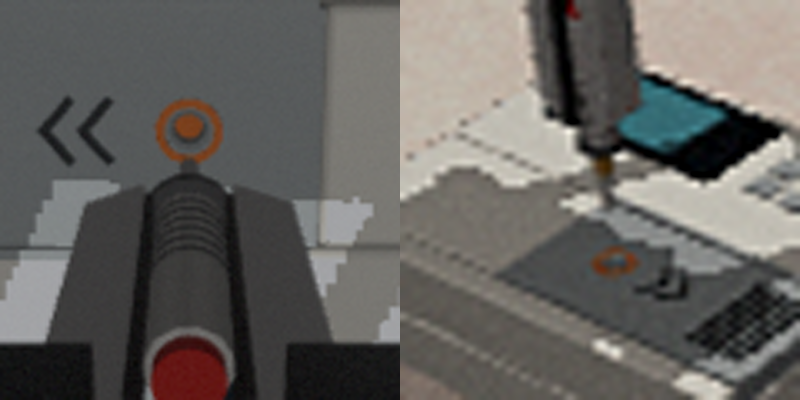

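Close view: ring centre is at crop (190,130), the pin tip is just at its lower edge, and it's aligned laterally. The scene view puts the tip at about z = 0.089, so the pin is short (about 18–20 mm). Descending.

>>> drive_tool(series=[[0.01,[0,0,0.01],[0,0,0]],[0.01,[0,0,0.02],[0,0,0]],[0.01,[0,0,0.022],[0,0,0]],[0.01,[0,0,0.022],[0,0,0]],[0.01,[0,0,0.022],[0,0,0]]])

```text
time: 8.02
tool_pos: [0.549, -0.1594, 0.1338]
ee_rot: [3.141, -0.001, 0.065]
wrist_force: [-0.0, -0.2, -0.3]
width: 0.0134
finger_force: 30.0
```

>>> drive_tool(series=[[0.01,[0,0,0.001],[0,0,0]],[0.01,[0,0,0.002],[0,0,0]],[0.01,[0,0,0.003],[0,0,0]],[0.01,[0,0,0.003],[0,0,0]]])

```text
time: 8.52
tool_pos: [0.5488, -0.1593, 0.1303]
ee_rot: [-3.142, 0.0, 0.065]
wrist_force: [-0.8, 0.1, -1.3]
width: 0.0135
finger_force: 30.0
```

>>> drive_tool(series=[[0.01,[0,0,0.001],[0,0,0]],[0.01,[0,0,0.002],[0,0,0]],[0.01,[0,0,0.002],[0,0,0]]])

```text
time: 8.9
tool_pos: [0.5488, -0.1593, 0.1283]
ee_rot: [-3.142, 0.0, 0.065]
wrist_force: [-0.4, 0.3, -1.7]
width: 0.0133
finger_force: 30.0
```

```bash
cat > f.py <<'E'
from h import *
F=[];P=[]
for i in range(4): snap("wrist","f.png"); o=robot.get_obs(); F.append(o["wrist_force"]); P.append(o["tool_pos"])
print(np.mean(F,0).round(2),np.mean(P,0).round(5),o["ee_rot"],np.mean(o["wrist_torque"]))
E
python3 f.py
```

```text
[ 0.27  0.08 -1.17] [ 0.54885 -0.15934  0.12847] [ 3.14144586e+00 -4.96538345e-05  6.47769671e-02] 0.007977033628093478
```

>>> drive_tool(series=[[0.01,[0,0,0.001],[0,0,0]],[0.01,[0,0,0.002],[0,0,0]],[0.01,[0,0,0.002],[0,0,0]]])

```text
time: 9.48
tool_pos: [0.5487, -0.1593, 0.1263]
ee_rot: [-3.142, 0.0, 0.065]
wrist_force: [-0.5, 0.3, -0.8]
width: 0.0131
finger_force: 30.0
```

>>> drive_tool(series=[[0.01,[0,0,0.001],[0,0,0]],[0.01,[0,0,0.0015],[0,0,0]],[0.01,[0,0,0.0015],[0,0,0]]])

```text
time: 9.85
tool_pos: [0.5489, -0.1593, 0.125]
ee_rot: [3.141, -0.0, 0.065]
wrist_force: [-0.7, 0.5, -1.2]
width: 0.0136
finger_force: 30.0
```

```bash
python3 f.py
```

```text
[-0.13 -0.08 -1.06] [ 0.54884 -0.15933  0.12497] [3.14154057e+00 4.43798072e-05 6.48284727e-02] 0.004994260280407473
```

>>> drive_tool(series=[[0.01,[0,0,0.001],[0,0,0]],[0.01,[0,0,0.0015],[0,0,0]],[0.01,[0,0,0.0015],[0,0,0]]])

```text
time: 10.42
tool_pos: [0.5489, -0.1593, 0.1238]
ee_rot: [3.141, -0.0, 0.065]
wrist_force: [-1.1, -0.8, 1.0]
width: 0.0134
finger_force: 30.0
```

```bash
python3 f.py
```

```text
[-0.45  0.35  1.01] [ 0.54894 -0.15936  0.12373] [ 3.14134822e+00 -3.78969778e-04  6.47548014e-02] 0.06676009175347046
```

Contact with the button (+2 N). Pressing on in small steps.

>>> drive_tool(series=[[0.01,[0,0,0.001],[0,0,0]],[0.01,[0,0,0.002],[0,0,0]],[0.01,[0,0,0.003],[0,0,0]],[0.01,[0,0,0.003],[0,0,0]]])

```text
time: 11.12
tool_pos: [0.549, -0.1594, 0.1207]
ee_rot: [3.141, -0.0, 0.065]
wrist_force: [-0.8, -0.1, 3.4]
width: 0.0137
finger_force: 30.0
```

```bash
python3 f.py
```

```text
[-0.42  0.27  3.39] [ 0.54896 -0.15937  0.12072] [ 3.14133456e+00 -3.56819366e-04  6.47914567e-02] 0.0994312713596849
```

>>> drive_tool(series=[[0.01,[0,0,0.0005],[0,0,0]],[0.01,[0,0,0.001],[0,0,0]],[0.01,[0,0,0.001],[0,0,0]]])

```text
time: 11.7
tool_pos: [0.5489, -0.1594, 0.1196]
ee_rot: [3.141, -0.0, 0.065]
wrist_force: [-0.3, 1.0, 4.2]
width: 0.0137
finger_force: 30.0
```

```bash
python3 f.py
```

```text
[-0.47  0.42  4.49] [ 0.54895 -0.15939  0.11966] [ 3.14131953e+00 -3.52862907e-04  6.47988920e-02] 0.07454843301408255
```

>>> drive_tool(series=[[0.01,[0,-0.001,0],[0,0,0]],[0.01,[0,-0.002,0],[0,0,0]],[0.01,[0,-0.0035,0],[0,0,0]],[0.01,[0,-0.005,0],[0,0,0]],[0.01,[0,-0.0065,0],[0,0,0]]])

```text
time: 12.52
tool_pos: [0.5485, -0.1529, 0.1196]
ee_rot: [3.141, -0.0, 0.065]
wrist_force: [-0.1, -3.4, 3.6]
width: 0.0135
finger_force: 30.0
```

```bash
python3 f.py
```

```text
[-0.33 -2.37  4.1 ] [ 0.54851 -0.15269  0.11962] [-3.14157559e+00 -2.83336966e-04  6.49663638e-02] -0.11020043167177059
```

The cover is sliding at about 3 N. Continuing.

>>> drive_tool(series=[[0.01,[0,-0.002,0.0001],[0,0,0]],[0.01,[0,-0.004,0.0002],[0,0,0]],[0.01,[0,-0.0065,0.0002],[0,0,0]],[0.01,[0,-0.009,0.0002],[0,0,0]],[0.01,[0,-0.0115,0.0002],[0,0,0]]])

```text
time: 13.35
tool_pos: [0.5478, -0.1413, 0.1196]
ee_rot: [3.141, -0.0, 0.065]
wrist_force: [0.5, -2.7, 5.7]
width: 0.0132
finger_force: 30.0
```

>>> drive_tool(series=[[0.01,[0,-0.0025,0],[0,0,0]],[0.01,[0,-0.005,0],[0,0,0]],[0.01,[0,-0.0075,0],[0,0,0]],[0.01,[0,-0.01,0],[0,0,0]],[0.01,[0,-0.0125,0],[0,0,0]]])

```text
time: 13.98
tool_pos: [0.547, -0.1289, 0.1196]
ee_rot: [3.141, -0.0, 0.065]
wrist_force: [0.6, -2.4, 5.0]
width: 0.0134
finger_force: 30.0
```

```bash
python3 f.py
```

```text
[-0.23 -1.95  5.19] [ 0.54699 -0.12857  0.11956] [-3.14144844e+00 -4.69291736e-04  6.49697690e-02] -0.11304511489336516
```

>>> drive_tool(series=[[0.01,[0,-0.0025,0],[0,0,0]],[0.01,[0,-0.005,0],[0,0,0]],[0.01,[0,-0.0075,0],[0,0,0]],[0.01,[0,-0.009,0],[0,0,0]],[0.01,[0,-0.01,0],[0,0,0]]])

```text
time: 14.8
tool_pos: [0.5464, -0.1189, 0.1195]
ee_rot: [3.141, -0.0, 0.065]
wrist_force: [0.6, -4.3, 5.1]
width: 0.0135
finger_force: 30.0
```

>>> drive_tool(series=[[0.01,[0,-0.0007,0],[0,0,0]],[0.01,[0,-0.0014,0],[0,0,0]]])

```text
time: 15.05
tool_pos: [0.5463, -0.1178, 0.1196]
ee_rot: [3.141, -0.001, 0.065]
wrist_force: [0.1, -3.7, 5.8]
width: 0.0134
finger_force: 30.0
```

```bash
python3 f.py
```

```text
[ 0.52 -2.97  5.15] [ 0.54647 -0.11763  0.11956] [ 3.14109621e+00 -9.81123951e-04  6.47660505e-02] -0.2685679957309229
```

Still on the free slide (41.8 mm travelled, including slack). I'll feel for the stop.

>>> drive_tool(series=[[0.01,[0,-0.0005,0],[0,0,0]],[0.01,[0,-0.001,0],[0,0,0]],[0.01,[0,-0.001,0],[0,0,0]]])

```text
time: 15.62
tool_pos: [0.5464, -0.1174, 0.1196]
ee_rot: [3.14, -0.001, 0.065]
wrist_force: [0.6, -5.7, 5.3]
width: 0.0136
finger_force: 30.0
```

```bash
python3 f.py; python3 - <<'E'
from h import *
w=cv2.imread("pics/f.png"); cv2.imwrite("pics/f1.png",w)
E
```

```text
[ 0.72 -4.84  4.62] [ 0.54642 -0.11737  0.11957] [ 3.13963687e+00 -9.38321265e-04  6.44396066e-02] -0.4469910452373958
```

>>> drive_tool(series=[[0.01,[0,-0.0007,0],[0,0,0]],[0.01,[0,-0.0013,0],[0,0,0]],[0.01,[0,-0.0013,0],[0,0,0]]])

```text
time: 16.2
tool_pos: [0.5464, -0.117, 0.1196]
ee_rot: [3.138, -0.001, 0.064]
wrist_force: [0.8, -7.4, 3.4]
width: 0.0136
finger_force: 30.0
```

```bash
python3 f.py
```

```text
[ 0.85 -7.2   4.42] [ 0.5464  -0.11704  0.11958] [ 3.13761866e+00 -1.03538269e-03  6.42008324e-02] -0.6243310682822714
```

At the stop (7 N, no further travel). Letting the button up while still resting against the stop, then recentring and withdrawing.

>>> drive_tool(series=[[0.01,[0,0,-0.0015],[0,0,0]],[0.01,[0,0,-0.003],[0,0,0]],[0.01,[0,0,-0.0045],[0,0,0]],[0.01,[0,0,-0.006],[0,0,0]],[0.01,[0,0,-0.0065],[0,0,0]]])

```text
time: 17.02
tool_pos: [0.5463, -0.1168, 0.1239]
ee_rot: [3.138, -0.0, 0.064]
wrist_force: [4.4, -8.5, -3.9]
width: 0.0134
finger_force: 30.0
```

>>> drive_tool(series=[[0.01,[0,0.001,0],[0,0,0]],[0.01,[0,0.002,0],[0,0,0]],[0.01,[0,0.0028,0],[0,0,0]],[0.01,[0,0.0028,0],[0,0,0]]])

```text
time: 17.52
tool_pos: [0.5462, -0.1177, 0.1245]
ee_rot: [-3.141, 0.001, 0.065]
wrist_force: [3.6, -2.8, -2.5]
width: 0.0138
finger_force: 30.0
```

```bash
python3 f.py
```

```text
[ 3.24 -2.86 -2.78] [ 0.54606 -0.11775  0.12494] [-3.14107379e+00  6.46664561e-04  6.49086519e-02] -0.5513639243235321
```

>>> drive_tool(series=[[0.01,[0.0004,0.0006,0],[0,0,0]],[0.01,[0.0006,0.0012,0],[0,0,0]],[0.01,[0.0006,0.0012,0],[0,0,0]]])

```text
time: 18.1
tool_pos: [0.5462, -0.1185, 0.1255]
ee_rot: [-3.14, 0.002, 0.065]
wrist_force: [1.0, -1.1, -1.0]
width: 0.0134
finger_force: 30.0
```

```bash
python3 f.py
```

```text
[ 0.32  0.12 -1.67] [ 0.54626 -0.11858  0.12566] [-3.14059152e+00  1.24783917e-03  6.50056253e-02] 0.018330247628230743
```

Free. Withdrawing and checking the cover.

>>> drive_tool(series=[[0.01,[0,0,-0.005],[0,0,0]],[0.01,[0,0,-0.015],[0,0,0]],[0.01,[0,0,-0.04],[0,0,0]],[0.01,[0,0,-0.07],[0,0,0]],[0.01,[0,0,-0.077],[0,0,0]]])

```text
time: 18.92
tool_pos: [0.5481, -0.1195, 0.2063]
ee_rot: [3.139, -0.005, 0.065]
wrist_force: [0.2, -0.1, -0.8]
width: 0.0136
finger_force: 30.0
```

>>> drive_tool(series=[[0.01,[0,0,0],[0,0,0]],[0.01,[0,0,0],[0,0,0]],[0.01,[0,0,0],[0,0,0]]])

```text
time: 19.3
tool_pos: [0.5462, -0.119, 0.2012]
ee_rot: [-3.141, 0.003, 0.065]
wrist_force: [-0.4, -0.2, -1.6]
width: 0.0131
finger_force: 30.0
```

```bash
python3 rec.py w8.png; python3 - <<'E'
from h import *
w=cv2.imread("pics/w8.png"); b,m=blobs(w,(0,100,60),(8,255,255)); print(b)
s,c=snap("scene","s8.png"); T=proj("scene",(.546,-.118,.1),c).astype(int)
cv2.imwrite("pics/w8c.png",np.hstack([cv2.resize(w[110:310,150:350],(400,400),interpolation=cv2.INTER_CUBIC),cv2.resize(s[T[1]-50:T[1]+50,T[0]-50:T[0]+50],(400,400),interpolation=cv2.INTER_CUBIC)]))
E
```

```text
[ 0.54632415 -0.11901627  0.20147503] [-3.14083948e+00  2.17602627e-03  6.48029258e-02] [-0.3575124  -0.12292893 -0.42547089]
20 [293.4 160. ] [ 0.57246772 -0.15298187  0.062     ] [0.02419261 0.0356923  0.13939588]
100 [257.  184.5] [ 0.54555538 -0.11923182  0.062     ] [-0.00047761  0.00027037  0.13947624]
36 [257.1 183.4] [ 0.54669029 -0.11925745  0.062     ] [0.00065325 0.00036944 0.1394737 ]
16 [291.9 198.2] [ 0.53360109 -0.15523867  0.062     ] [-0.0147385   0.03542752  0.13948079]
[(np.int32(419), array([256.1, 273.2]))]
```

View pics/w8c.png

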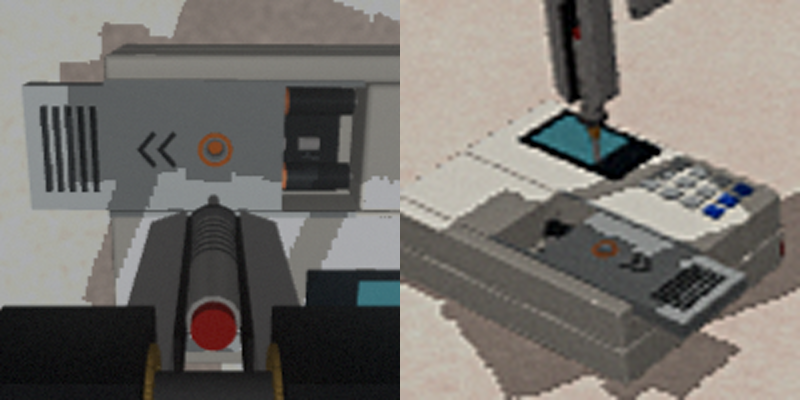

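The cover moved 40.3 mm with its button up and holds: the ring is at crop (215,150) and the battery bay is exposed at right. Returning the tool to the stand.

>>> drive_tool(series=[[0.01,[0,-0.03,-0.002],[0,0,0]],[0.01,[-0.001,-0.08,-0.002],[0,0,0]],[0.01,[-0.002,-0.13,-0.002],[0,0,0]],[0.01,[-0.003,-0.18,-0.002],[0,0,0]],[0.01,[-0.004,-0.23,-0.002],[0,0,0]]])

```text
time: 20.02
tool_pos: [0.5275, 0.1116, 0.2045]
ee_rot: [3.141, 0.0, 0.065]
wrist_force: [-0.3, -0.3, -1.6]
width: 0.0132
finger_force: 30.0
```

>>> drive_tool(series=[[0.01,[0,-0.04,0],[0,0,0]],[0.01,[0,-0.08,0],[0,0,0]],[0.01,[-0.001,-0.105,0],[0,0,0]],[0.01,[-0.001,-0.118,0],[0,0,0]],[0.01,[-0.001,-0.118,0],[0,0,0]]])

```text
time: 20.65
tool_pos: [0.5192, 0.228, 0.2044]
ee_rot: [3.141, 0.0, 0.066]
wrist_force: [-0.3, -0.8, -1.3]
width: 0.0135
finger_force: 30.0
```

>>> drive_tool(series=[[0.01,[0,0,0],[0,0,0]],[0.01,[0,0,0],[0,0,0]],[0.01,[0,0,0],[0,0,0]],[0.01,[0,0,0],[0,0,0]]])

```text
time: 21.15
tool_pos: [0.5194, 0.2274, 0.2048]
ee_rot: [3.141, -0.0, 0.064]
wrist_force: [0.1, 0.2, -0.6]
width: 0.0137
finger_force: 30.0
```

```bash
python3 f.py
```

```text
[-0.23  0.03 -1.78] [0.51936 0.22762 0.20478] [ 3.14151363e+00 -5.22088336e-05  6.47262285e-02] 0.009962828227736068
```

>>> drive_tool(series=[[0.01,[-0.0006,-0.0004,0.03],[0,0,0]],[0.01,[-0.0006,-0.0004,0.06],[0,0,0]],[0.01,[-0.0006,-0.0004,0.08],[0,0,0]],[0.01,[-0.0006,-0.0004,0.08],[0,0,0]],[0.01,[-0.0006,-0.0004,0.08],[0,0,0]]])

```text
time: 21.98
tool_pos: [0.5193, 0.2284, 0.1259]
ee_rot: [-3.141, -0.002, 0.065]
wrist_force: [0.6, 0.4, -0.7]
width: 0.0132
finger_force: 30.0
```

>>> drive_tool(series=[[0.01,[0,0,0.004],[0,0,0]],[0.01,[0,0,0.009],[0,0,0]],[0.01,[0,0,0.014],[0,0,0]],[0.01,[0,0,0.014],[0,0,0]]])

```text
time: 22.48
tool_pos: [0.5183, 0.228, 0.11]
ee_rot: [3.141, 0.001, 0.065]
wrist_force: [0.6, 1.0, -1.4]
width: 0.0133
finger_force: 30.0
```

```bash
python3 f.py
```

```text
[-0.19  0.23 -1.17] [0.51867 0.22811 0.11066] [-3.14157568e+00 -2.86071127e-04  6.47573912e-02] 0.010665154690124188
```

>>> drive_tool(series=[[0.01,[0,0,0.006],[0,0,0]],[0.01,[0,0,0.012],[0,0,0]],[0.01,[0,0,0.018],[0,0,0]],[0.01,[0,0,0.022],[0,0,0]],[0.01,[0,0,0.024],[0,0,0]]])

```text
time: 23.3
tool_pos: [0.5185, 0.228, 0.0862]
ee_rot: [3.141, 0.001, 0.065]
wrist_force: [-0.7, 0.3, -2.1]
width: 0.0135
finger_force: 30.0
```

```bash
python3 f.py
```

```text
[ 0.25 -0.2  -0.94] [0.51866 0.2281  0.08657] [ 3.14159214e+00 -3.72436666e-04  6.47389308e-02] 0.022214743982063922
```

>>> drive_tool(series=[[0.01,[0,0,0.001],[0,0,0]],[0.01,[0,0,0.002],[0,0,0]],[0.01,[0,0,0.0023],[0,0,0]],[0.01,[0,0,0.0023],[0,0,0]]])

```text
time: 24.0
tool_pos: [0.5187, 0.2282, 0.0847]
ee_rot: [3.142, -0.0, 0.065]
wrist_force: [-0.4, -0.1, 0.4]
width: 0.0133
finger_force: 30.0
```

```bash
python3 f.py
```

```text
[-0.21 -0.46  0.33] [0.51876 0.22814 0.08469] [ 3.14155387e+00 -2.34924486e-04  6.47647168e-02] 0.06256765144094152
```

The collar is seated at its original height. Releasing and retreating.

>>> drive_tool(series=[[0.016,[0,0,0],[0,0,0]],[0.024,[0,0,0],[0,0,0]],[0.04,[0,0,0],[0,0,0]],[0.04,[0,0,0],[0,0,0]],[0.04,[0,0,0],[0,0,0]]])

```text
time: 24.82
tool_pos: [0.5187, 0.2281, 0.0844]
ee_rot: [3.141, -0.0, 0.065]
wrist_force: [-0.8, 0.3, -0.1]
width: 0.04
finger_force: 0.0
```

>>> drive_tool(series=[[0.04,[0,0,-0.01],[0,0,0]],[0.04,[0,0,-0.035],[0,0,0]],[0.04,[0,0,-0.07],[0,0,0]],[0.04,[0,0,-0.1],[0,0,0]],[0.04,[0,0,-0.12],[0,0,0]]])

```text
time: 25.45
tool_pos: [0.5193, 0.2284, 0.2074]
ee_rot: [-3.141, -0.004, 0.065]
wrist_force: [-0.6, 0.5, -0.1]
width: 0.0398
finger_force: 0.0
```

>>> drive_tool(series=[[0.04,[0,0,0],[0,0,0]],[0.04,[0,0,0],[0,0,0]],[0.04,[0,0,0],[0,0,0]]])

```text
time: 25.82
tool_pos: [0.5181, 0.2279, 0.2029]
ee_rot: [3.141, 0.003, 0.065]
wrist_force: [-0.3, -0.6, 0.3]
width: 0.04
finger_force: 0.0
```

```bash
python3 - <<'E'
from h import *
s,c=snap("scene","s9.png"); w,cw=snap("wrist","w9.png")
b=blobs(w,(0,100,60),(8,255,255))[0]; print(b,[ray("wrist",*p,.1095,cw) for n,p in b])
cv2.imwrite("pics/s9c.png",np.hstack([cv2.resize(w,(400,300)),cv2.resize(s[120:300,100:340],(400,300),interpolation=cv2.INTER_CUBIC)]))
E
```

```text
[(np.int32(134), array([256. , 198.7]))] [array([0.51698238, 0.22834526, 0.1095    ])]
```

View pics/s9c.png

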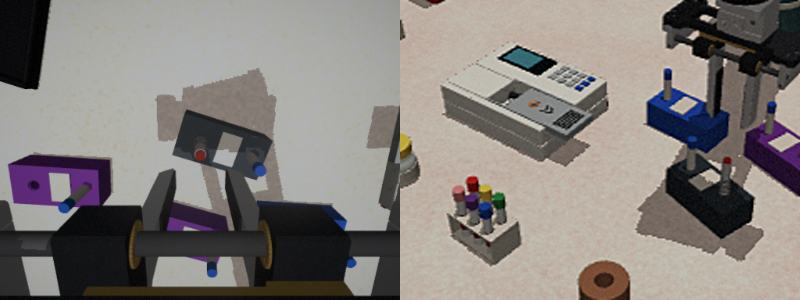

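The tool stands upright in the dark stand (cap at (727,160) in the scene half), the cover is open and held (535,105), and the bystanders look undisturbed.

```bash
python3 -c "
from bench import robot
print(robot.close_job())"
```

```text
the job is handed in; nothing more can be done
None
```

The job is handed in: the battery cover is fully open (about 40 mm) and held by its catch, the pin tool stands upright in its hole again, and the other things on the bench look undisturbed.

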